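# Set the cure timer four clicks on and start it

## Robot

A 6-joint arm with a two-finger parallel gripper is mounted at the origin on the work surface. World frame = base frame: x ahead of the robot, y to its left, z up, the work surface at z = 0. Lengths are in mm, angles in rad, forces in N, time in s.
With the tool pointing down it reaches from about 350 to 775 mm from the base axis. Payload 7.3 kg.
Tool frame: the origin (TCP) lies on the front face of the gripper's body, between the roots of the fingers; the fingertips stand 66 mm ahead of it and the grasp point (between the pads) lies 47 mm ahead of it (bot.tcp_to_grasp is the z of the grasp point in the tool frame, in mm); z points along the fingers, y is the direction in which the jaws open and shut (so a half turn about z gives the same grasp; the last joint's range is limited). The gripper opens to 92 mm and grips with 3 to 60 N. Pads are 19 mm wide; open, the fingers measure 130 mm over their backs; the gripper's body (75 mm by 190 mm) begins 47 mm behind the grasp point.
Start: joints at [-1.344, 0.342, 1.524, -0, 1.275, -0.146], TCP at [191.24, -488.944, 292.241] pointing down, gripper open.
Joint ranges: [-2.53, 2.53], [-0.77, 2.02], [0.04, 2.7], [-1, 4.14], [0.28, 2.66], [-3.11, 3.11]. Speed limits (rad/s): [2.57, 2.57, 3.14, 3.14, 3.14, 3.14].

## Interface

Orientations are given as [roll, pitch, yaw] about the fixed x, y, z axes, in that order (R = Rz(yaw) Ry(pitch) Rx(roll)).
In Python, from plant import bot gives the robot as it stands.
- The arm moves only by the tool carry_out, never from a script. Its argument "deltas" is a list that holds one entry, the list of rows, each a list of 4 numbers: the shift along the tool's x, y, z in mm, then the turn about the tool's z in units of 5 degrees (1.0 is 5 degrees). A call has 1 to 20 rows; each row is the pose to reach, as a shift and turn from the pose commanded when the call began, along the tool's axes at that moment; what a row does not reach only later rows make up. A row lasts 1/10 s, in which the tool goes at most 50 mm and 8.59 degrees, less where a joint would pass 70% of its speed; a pose out of reach is approached as far as the arm can. A call with a gripper value outside its range is refused whole. "fingers" is the finger opening in mm, from 0 to 91.8, set as the call begins (left out, the last holds). The fingers move at their own pace and stop on an object; the grip force is fixed at half the most. Time passes only in rows, so rows that repeat a pose let the fingers close. It gives the time, the measured TCP pose, the force and the opening at its end, in the units of the state.
- bot.get_obs(): the state, without advancing time (a new reading comes with each control period).
- bot.capture(name): name is "scene" or "top" or "wrist"; returns (picture, depth): 384x512x3 uint8, blue, green, red; 384x512 float32, mm along the optical axis (not along the pixel's ray), 0 where there is no reading.
- bot.camera_model(name): a dict with "K" (3x3 intrinsics, pixels), "camera_from_world" (4x4, takes a point from world to camera coordinates). Camera axes: x right, y down, z forward; pixel columns grow to the right and rows downward; lengths in mm; the calibration is good to about 2 mm. A picture is of the moment at which its call begins: read the wrist's pose just before it. camera_model takes no time and is no camera call; for the wrist camera it gives the pose at the moment of the call.
- bot.close_job(): hands the job in, once; it reports no verdict.
The state is a dict: "time": time; "joint_positions": joint angles; "dq": joint speeds; "tau": joint torques, N m; "tool_pos": TCP position; "tcp_rot": TCP orientation; "contact_force": force on the tool from outside, world axes, zero at the start; "moment": the same for the moment, N m; "grip_width": finger opening in mm.
Only numpy, scipy, OpenCV 4.12 (cv2) and the standard library are available. Lean on these libraries where they do the work, as an engineer would, in place of code of your own. Each camera call takes 0.05 s, during which the arm holds its last target. There are 200 camera calls.

## Task

Set the resin cure timer: with a fingertip, gently push the upright finger post of the click-stop dial so that the dial turns clockwise (seen from above) exactly four clicks from where it stands, then, with the dial resting in that fourth click, press the start button all the way down and let it come up again. Nothing is to be gripped or lifted: do not pull the dial up, leave the plain heat knob as it is set, and leave the bottles, cups, cap and stick on and around the timer where they stand.

Things in the scene. Friction and masses are not known exactly. Their poses are not given: they have to be found in the camera images.
- dial (a joint): Turn of the dial, rad; 0 at the start, in a stop; grows clockwise from above. Stops every 30 degrees (0.524 rad): four clicks are 2.094. The push at the post rises to 4 to 8 N between stops and drops about half-way, where the dial snaps on into the next stop. It is damped: push slowly, under 0.1 m/s. It turns on to about 8 and back to about -3 clicks; before the press it may be turned back.
- dial_post (a point): Centre of the top of the dial's finger post, 121 mm above the table: a black upright round pin, 14 mm in diameter, 30 mm tall above the dial's flat face, 30 mm from the axis, turning with the dial; at the start it may lie in any direction from the axis. The dial is held down only by about 4 N and lifts off when pulled up.
- dial_axis (a point): On the dial's vertical axis at the height of its flat top face, 91 mm above the table. The dial is an aluminium disc 86 mm in diameter, 16 mm thick, on a fixed black ring plate 106 mm in diameter, 5 mm thick, with 12 white ticks, on the timer's top panel, left or right; the heat knob is on the other side.
- start (a joint): Travel of the start button, m: 0 up, 0.006 fully down, spring-loaded, 5 N fully down; it comes up again when released.
- start_top (a point): Centre of the top of the start button's cap: a grey round cap 32 mm in diameter in a black housing, near the front edge of the panel, midway between the dial and the knob. It is pressed straight down.
- heat_knob (a joint): Turn of the heat knob, rad, 0 at the start; to be left alone.
- heat_top (a point): Centre of the top of the heat knob: a plain round black knob without a post, 52 mm in diameter at the foot, 46 mm at the top, top 101 mm above the table; turns easily about the vertical.
- timer_box: Grey timer box, fixed, 180 mm (x) by 270 mm (y) by 70 mm high, with an aluminium top panel at 70 mm above the table. Origin at the centre of its underside; its front looks to -x. In its frame the dial and the knob stand at about x +15 mm, y +75 mm and -75 mm, in either order, the button at x -58 mm, y 0.
- cap: Loose black bottle cap, 28 mm in diameter, 16 mm high, lying on the timer's panel near the back edge in the middle; origin at the centre of its underside.
- hardener: White bottle, 60 mm in diameter, 165 mm high, standing left of the timer; origin under its centre.
- cartridge: Sealant cartridge standing on end with its nozzle up, 48 mm in diameter, 260 mm high, farther left; origin under its centre.
- mix_cup: Clear measuring cup, 84 mm across the rim, 95 mm high, right of the timer; origin under its centre.
- small_cup: Clear small cup, 64 mm across the rim, 65 mm high, behind the timer on the right; origin under its centre.
- jar: White jar with a black lid, 68 mm in diameter, 80 mm high, behind the timer on the left; origin under its centre.
- stir_stick: Wooden stirring stick, 18 by 150 by 6 mm, lying in front of the timer; origin under its centre, its y axis along its length.

How it is judged (in metres and radians):
On the way, in this order (a step that is already met when the one before it is completed fails the run):
1. the dial rests four clicks clockwise from its start (value of joint dial between 1.9644 and 2.2244 rad and velocity of joint dial between -0.3 and 0.3 rad/s), for 0.3 s.
2. the start button is pressed fully down with the dial at four (value of joint start above 0.0045 m and value of joint dial between 1.8944 and 2.2944 rad), for 0.02 s.
At the end, for the whole second after the job is handed in: The dial rests in the fourth stop clockwise (2.094 rad within 0.13) and is down on its shaft; the start button was then pressed by at least 4.5 mm and is up again (under 1.5 mm); the heat knob is within 0.15 rad and every bystander within 25 mm of its start (value of joint dial between 1.9644 and 2.2244 rad and value of joint heat_knob between -0.15 and 0.15 rad and value of joint start below 0.0015 m and z of dial_post in the frame of dial_axis below 0.033 m and distance of each of cap, hardener, cartridge, mix_cup, small_cup, jar, stir_stick from where it was at the start of the episode below 0.025 m); the robot touches nothing.
It fails at once if the start button is pressed (over 3 mm) while the dial is not in the fourth click (value of joint start above 0.003 m and not (value of joint dial between 1.8944 and 2.2944 rad)).
It fails at once if the dial is lifted by more than 5 mm (z of dial_post in the frame of dial_axis above 0.035 m).
It fails at once if the dial is squeezed or pushed with more than 40 N (contact force between the fingers and dial above 40 N).
It fails at once if the heat knob is turned by more than 0.15 rad (not (value of joint heat_knob between -0.15 and 0.15 rad)).
It fails at once if a bystander is moved or lifted by more than 25 mm (distance of any of cap, hardener, cartridge, mix_cup, small_cup, jar, stir_stick from where it was at the start of the episode above 0.025 m).
It also fails if it takes over 58 s, if anything falls off the work surface, if the arm or the gripper's body presses on something with over 40 N, if the wrist force passes 120 N, or if a joint passes its speed limit or range.

## Working session

There is one attempt and no reset: what is moved stays moved. The work goes in short steps, Python scripts to look and compute and a tool call to move; the robot and the scene stay as the last step left them, time stands still between calls to the robot, and variables do not carry over. Pictures are saved under pics/ and viewed, about 8 in all and at most 12, crops included, and the job is handed in when it is done.

Besides the shell and the picture viewer there is one more tool, called after ">>>" as name(argument=value, ...) on one line, values as JSON. carry_out: Moves the arm, as the interface text tells. Its arguments: {"type":"object","properties":{"deltas":{"type":"array","items":{"type":"array","items":{"type":"array","items":{"type":"number"}}}},"fingers":{"type":"number"}},"required":["deltas"]}

```bash
mkdir -p pics; cat > h.py <<'E'
import numpy as np, cv2
from plant import bot
def ray(cam,u,v,z):
    m=bot.camera_model(cam);K=np.array(m["K"]);T=np.array(m["camera_from_world"])
    R,t=T[:3,:3],T[:3,3];c=-R.T@t;d=R.T@np.linalg.inv(K)@[u,v,1]
    return c+d*(z-c[2])/d[2]
def proj(cam,p):
    m=bot.camera_model(cam);T=np.array(m["camera_from_world"]);q=np.array(m["K"])@(T[:3,:3]@p+T[:3,3]);return q[:2]/q[2]
E
python3 - <<'E'
from h import *
o=bot.get_obs();print(o)
a,_=bot.capture("top");b,_=bot.capture("scene")
cv2.imwrite("pics/top.png",a);cv2.imwrite("pics/scene.png",b)
for c in("top","scene"):
    T=np.array(bot.camera_model(c)["camera_from_world"]);print(c,-T[:3,:3].T@T[:3,3],np.array(bot.camera_model(c)["K"])[0,0])
E
```

```text
{'time': 0.0, 'joint_positions': array([-1.34401767e+00,  3.42709657e-01,  1.52503199e+00, -3.38615892e-05,
        1.27542094e+00, -1.45973969e-01]), 'dq': array([-7.54821829e-04, -2.80681593e-04,  8.89702409e-05,  1.41004006e-04,
       -1.29156353e-04,  2.14661018e-04]), 'tau': array([-1.11835107e-03, -4.31246030e+01, -2.44220334e+01,  7.16972980e-02,
        5.58450376e-02, -1.29476666e-04]), 'tool_pos': array([ 191.14749927, -488.62111713,  291.54645473]), 'tcp_rot': array([-3.14003471e+00, -1.96320383e-04,  3.72762356e-01]), 'contact_force': array([-0.60498466, -0.17996992, -0.57029183]), 'moment': array([-0.01444472, -0.03940652, -0.05101761]), 'grip_width': 91.67849517384234}
top [ 349.9767024   113.64409401 1224.08478352] 456.89588732217084
scene [ 820.10787458 -301.68421631  768.3845182 ] 379.0786261776677
```

View pics/top.png

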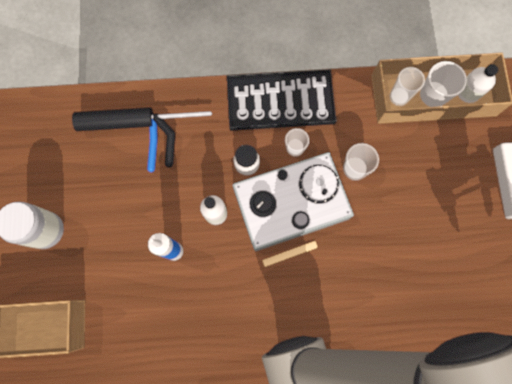

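View pics/scene.png

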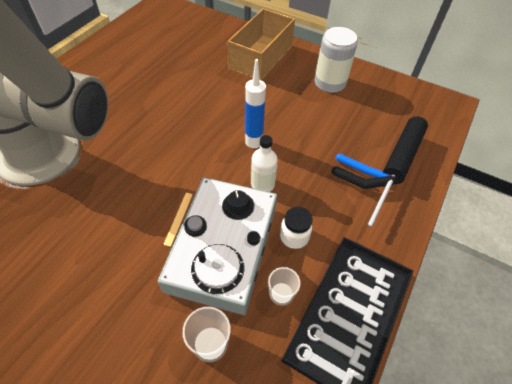

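The top view shows the dial at about (320,184), the heat knob at (262,203), the button at (300,219) and the cap at (283,174). The post isn't clear in this view, so I'll zoom in and measure.

```bash
python3 - <<'E'
from h import *
a=cv2.imread("pics/top.png");b=cv2.imread("pics/scene.png")
A=cv2.resize(a[150:260,225:365],None,fx=4,fy=4,interpolation=cv2.INTER_CUBIC)
B=cv2.resize(b[170:310,155:285],None,fx=3,fy=3,interpolation=cv2.INTER_CUBIC)
H=max(A.shape[0],B.shape[0]);c=np.zeros((H,A.shape[1]+B.shape[1],3),np.uint8)
c[:A.shape[0],:A.shape[1]]=A;c[:B.shape[0],A.shape[1]:]=B
c=cv2.resize(c,None,fx=.8,fy=.8);print(c.shape)
cv2.imwrite("pics/zoom.png",c)
# rough: panel by brightness
for n,u,v,z in(("dial",320,184,91),("knob",262.5,203.5,101),("btn",300,219.5,80)):print(n,ray("top",u,v,z).round(1))
g=cv2.cvtColor(a,cv2.COLOR_BGR2HSV)
m=((g[...,1]<40)&(g[...,2]>110)).astype(np.uint8);m[:150]=0;m[255:]=0;m[:,:230]=0;m[:,358:]=0
m=cv2.morphologyEx(m,cv2.MORPH_OPEN,np.ones((5,5)))
c=max(cv2.findContours(m,0,2)[0],key=cv2.contourArea);r=cv2.minAreaRect(c)
P=[ray("top",*p,70)[:2].round(1) for p in cv2.boxPoints(r)];print(r,P,np.mean(P,0))
E
```

```text
(352, 760, 3)
dial [607.6 -57.   91. ]
knob [564.6  92.7 101. ]
btn [5.215e+02 4.000e-01 8.000e+01]
((292.6500244140625, 200.45001220703125), (70.20255279541016, 105.30384063720703), 71.56504821777344) [array([627.6, 168.7]), array([700.8, -98.9]), array([ 520.3, -137.9]), array([452.2, 121.8])] [575.225  13.425]
```

View pics/zoom.png

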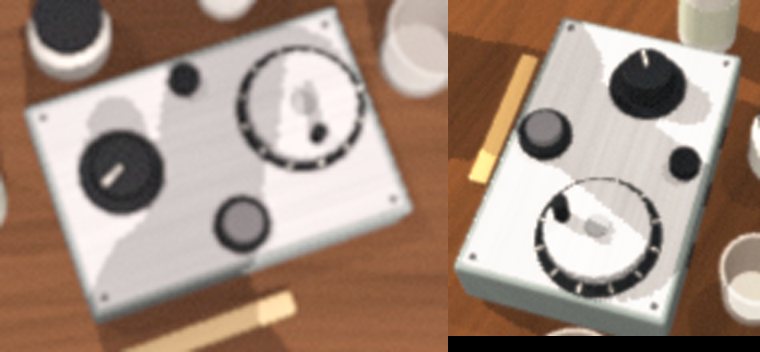

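```bash
python3 - <<'E'
from h import *
for cam,f,(cu,cv_) in(("top","pics/top.png",(320,184)),("scene","pics/scene.png",(218,268))):
    a=cv2.imread(f);g=cv2.cvtColor(a,cv2.COLOR_BGR2GRAY)
    m=(g<95).astype(np.uint8);yy,xx=np.mgrid[:384,:512];m[np.hypot(xx-cu,yy-cv_)>32]=0
    W=np.array([ray(cam,u,v,75)[:2] for v,u in np.argwhere(m)]);px=np.argwhere(m)
    c=np.array(ray(cam,cu,cv_,75)[:2])
    for _ in range(8):
        r=np.hypot(*(W-c).T);s=(r>40)&(r<60)
        A=np.c_[2*W[s],np.ones(s.sum())];q=np.linalg.lstsq(A,(W[s]**2).sum(1),rcond=None)[0];c=q[:2]
    print(cam,"axis",c.round(1),"r",np.sqrt(q[2]+c@c).round(1),s.sum())
    p=px[r<38]; mm=np.zeros_like(m);mm[p[:,0],p[:,1]]=1
    n,l,st,ce=cv2.connectedComponentsWithStats(mm)
    for i in range(1,n):
        if st[i,4]>5:
            w=ray(cam,*ce[i],106)[:2];d=w-c;print(st[i],ce[i].round(1),w.round(1),"R",np.hypot(*d).round(1),"phi",np.degrees(np.arctan2(d[1],d[0])).round(1))
for n,u,v,z in(("btn",225+242/3.2,150+222/3.2,80),("cap",225+184/3.2,150+79/3.2,86)):print(n,ray("top",u,v,z).round(1))
print(ray("scene",155+544/3*1.25-448/3*1.25,170+128/3*1.25,80))
E
```

```text
top axis [616.4 -59.2] r 51.1 124
[322 189   5   5  17] [324.2 191.1] [585.2 -63.5] R 31.5 phi -172.2
scene axis [616.  -58.4] r 47.4 403
[201 256   5   7  19] [203.  259.5] [592.2 -69.2] R 26.1 phi -155.6
btn [521.7  -1.2  80. ]
cap [639.4  36.1  86. ]
[5.21676175e+02 2.13131925e-01 8.00000000e+01]
```

>>> carry_out(deltas=[[[20, -9, 0, -0.8], [60, -26, 0, -2.2], [100, -43, 0, -3.6], [140, -61, 0, -5], [180, -78, 0, -6.4], [220, -95, 0, -7.8], [260, -113, 0, -9.2], [300, -130, 0, -10.6], [340, -147, 0, -12], [380, -165, 0, -13.4], [420, -182, 0, -14.6], [455, -197, 0, -15.4], [485, -210, 0, -15.9], [505, -219, 0, -16.1], [518, -225, 0, -16.1], [518, -225, 0, -16.1], [518, -225, 0, -16.1], [518, -225, 0, -16.1]]], fingers=0)

```text
time: 1.9
tool_pos: [591.0, -91.7, 292.2]
tcp_rot: [-3.141, 0.0, 1.776]
contact_force: [-0.5, 0.4, 0.0]
grip_width: 0.5
```

```bash
python3 - <<'E'
from h import *
o=bot.get_obs();print(o["time"],o["tool_pos"],o["tcp_rot"],o["grip_width"],o["contact_force"])
np.save("w1m.npy",np.array(bot.camera_model("wrist")["camera_from_world"]))
a,d=bot.capture("wrist");cv2.imwrite("pics/w1.png",a);np.save("w1d.npy",d)
E
```

```text
1.9 [591.03891167 -91.70166898 292.23508996] [-3.14107179e+00  1.76234798e-04  1.77635223e+00] 0.4972589626028535 [-0.52745129  0.44276172  0.04254314]
```

View pics/w1.png

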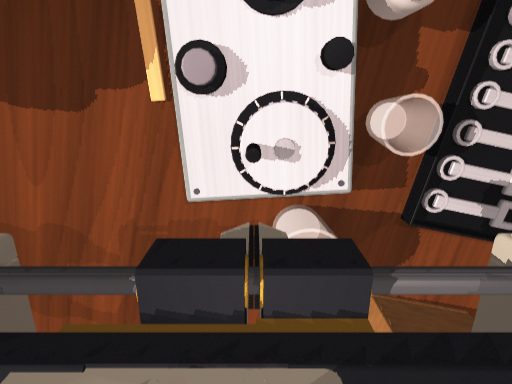

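The wrist view shows the ring centred near (284,142), the post at (253,153) and the button at (203,67). Next I'll fit these from this closer view and check the finger geometry.

```bash
python3 - <<'E'
from h import *
a=cv2.imread("pics/w1.png");d=np.load("w1d.npy");g=cv2.cvtColor(a,cv2.COLOR_BGR2GRAY)
yy,xx=np.mgrid[:384,:512]
m=(g<70).astype(np.uint8);m[np.hypot(xx-284,yy-142)>58]=0
px=np.argwhere(m);W=np.array([ray("wrist",u,v,75)[:2] for v,u in px]);c=ray("wrist",284,142,75)[:2]
for _ in range(8):
    r=np.hypot(*(W-c).T);s=(r>42)&(r<57)
    q=np.linalg.lstsq(np.c_[2*W[s],np.ones(s.sum())],(W[s]**2).sum(1),rcond=None)[0];c=q[:2]
print("axis",c.round(1),np.sqrt(q[2]+c@c).round(1))
p=px[r<38];mm=np.zeros_like(m);mm[p[:,0],p[:,1]]=1
n,l,st,ce=cv2.connectedComponentsWithStats(mm);i=1+np.argmax(st[1:,4])
for z in(91,106,121):
    w=ray("wrist",*ce[i],z)[:2];e=w-c;print(z,st[i],ce[i],w.round(1),np.hypot(*e).round(1),np.degrees(np.arctan2(e[1],e[0])).round(1))
b=((g>60)&(np.hypot(xx-203,yy-67)<19));v,u=np.argwhere(b).mean(0);print("btn",ray("wrist",u,v,80).round(1),d[int(v),int(u)])
# depth to world in finger area
M=bot.camera_model("wrist");T=np.array(M["camera_from_world"]);K=np.array(M["K"])
o=bot.get_obs();y=o["tcp_rot"][2];R=np.array([[np.cos(y),np.sin(y),0],[np.sin(y),-np.cos(y),0],[0,0,-1]])
def w(u,v):
    q=np.linalg.inv(K)@[u,v,1]*d[v,u];return R.T@(T[:3,:3].T@(q-T[:3,3])-o["tool_pos"])
for u,v in((140,300),(150,245),(200,245),(200,300),(250,228),(240,235),(225,235),(265,228),(260,300),(248,300),(300,245),(350,245),(350,310)):print(u,v,w(u,v).round(1))
q=np.linalg.inv(K)@[int(u),int(v),1]
uu,vv=203,67;q=np.linalg.inv(K)@[uu,vv,1]*d[vv,uu];print("btn depth",T[:3,:3].T@(q-T[:3,3]))
uu,vv=253,151;q=np.linalg.inv(K)@[uu,vv,1]*d[vv,uu];print("post depth",T[:3,:3].T@(q-T[:3,3]))
for P in([0,0,66],[9.5,19,66],[9.5,-19,66],[-9.5,19,66]):print(proj("wrist",R@P+o["tool_pos"]).round())
E
```

```text
axis [613.7 -56.6] 49.2
91 [246 143  15  19 219] [253.25570776 152.3652968 ] [584.9 -65.9] 30.3 -162.1
106 [246 143  15  19 219] [253.25570776 152.3652968 ] [584.3 -63.2] 30.1 -167.3
121 [246 143  15  19 219] [253.25570776 152.3652968 ] [583.8 -60.5] 30.1 -172.5
btn [5.211e+02 1.000e-01 8.000e+01] 272.733
140 300 [ 28.3 -30.3 -22.5]
150 245 [-119.3 -143.7  292.7]
200 245 [ 37.  -16.4  -8.5]
200 300 [ 28.7 -14.4 -23.1]
250 228 [10.1 -2.4 63.2]
240 235 [11.7 -7.3 51.1]
225 235 [ 11.8 -14.9  51. ]
265 228 [11.7  5.7 59.7]
260 300 [ 26.7   1.3 -20.4]
248 300 [ 22.4  -2.  -14.7]
300 245 [36.7 13.5 -8. ]
350 245 [37.3 28.1 -9.1]
350 310 [ 25.7  24.9 -23.3]
btn depth [ 5.25651734e+02 -4.22781475e-02  9.09133281e+01]
post depth [583.42888546 -59.78098749 118.77350585]
[254. 242.]
[289. 227.]
[220. 227.]
[287. 257.]
```

>>> carry_out(deltas=[[[0, 0, 15, 0], [0, 0, 40, 0], [0, 0, 65, 0], [0, 0, 90, 0], [0, 0, 108, 0], [0, 0, 118, 0], [0, 0, 125, 0], [0, 0, 125, 0], [2, 0, 125, 0], [4, 0, 125, 0], [6, 0, 125, 0], [7, 0, 125, 0], [7, 0, 125, 0], [7, 0, 125, 0]]])

```text
time: 3.35
tool_pos: [590.3, -83.8, 167.3]
tcp_rot: [3.141, 0.0, 1.778]
contact_force: [-0.2, -0.1, 1.0]
grip_width: 0.3
```

```bash
python3 - <<'E'
from h import *
o=bot.get_obs();print(o["time"],o["tool_pos"],o["tcp_rot"],o["contact_force"])
a,d=bot.capture("wrist");cv2.imwrite("pics/w2.png",a)
E
```

```text
3.35 [590.30590788 -83.83051961 167.32425967] [3.14145818e+00 1.87592234e-04 1.77795919e+00] [-0.18039612 -0.08983559  0.96281408]
```

View pics/w2.png

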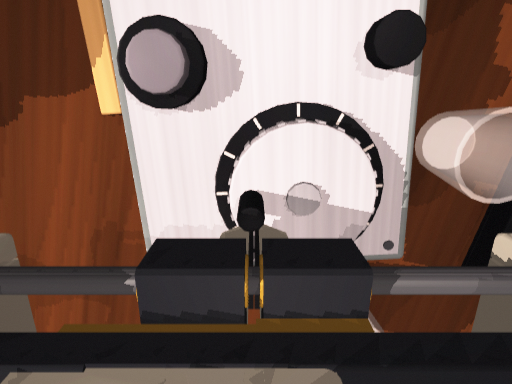

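```bash
python3 - <<'E'
import numpy as np
def f(A,th):
    r=np.radians(th);c,s=np.cos(r),np.sin(r)
    return [[round(A[0]-18*k+29*l,1),round(A[1]-18*l-29*k,1),0,t/5] for t,k,l in zip(th,c,s)]
print(f((21.3,28.7),np.arange(0,50.1,2.5)));print(f((18,29),np.arange(2.5,35.1,2.5)))
E
```

```text
[[np.float64(3.3), np.float64(-0.3), 0, np.float64(0.0)], [np.float64(4.6), np.float64(-1.1), 0, np.float64(0.5)], [np.float64(5.9), np.float64(-1.8), 0, np.float64(1.0)], [np.float64(7.2), np.float64(-2.4), 0, np.float64(1.5)], [np.float64(8.6), np.float64(-3.0), 0, np.float64(2.0)], [np.float64(10.0), np.float64(-3.5), 0, np.float64(2.5)], [np.float64(11.4), np.float64(-4.0), 0, np.float64(3.0)], [np.float64(12.9), np.float64(-4.4), 0, np.float64(3.5)], [np.float64(14.3), np.float64(-4.7), 0, np.float64(4.0)], [np.float64(15.8), np.float64(-5.0), 0, np.float64(4.5)], [np.float64(17.2), np.float64(-5.2), 0, np.float64(5.0)], [np.float64(18.7), np.float64(-5.3), 0, np.float64(5.5)], [np.float64(20.2), np.float64(-5.4), 0, np.float64(6.0)], [np.float64(21.7), np.float64(-5.4), 0, np.float64(6.5)], [np.float64(23.2), np.float64(-5.4), 0, np.float64(7.0)], [np.float64(24.7), np.float64(-5.3), 0, np.float64(7.5)], [np.float64(26.2), np.float64(-5.1), 0, np.float64(8.0)], [np.float64(27.6), np.float64(-4.8), 0, np.float64(8.5)], [np.float64(29.1), np.float64(-4.5), 0, np.float64(9.0)], [n
[... 220 characters left out ...]
64(1.0)], [np.float64(3.9), np.float64(-2.1), 0, np.float64(1.5)], [np.float64(5.3), np.float64(-2.7), 0, np.float64(2.0)], [np.float64(6.7), np.float64(-3.2), 0, np.float64(2.5)], [np.float64(8.1), np.float64(-3.7), 0, np.float64(3.0)], [np.float64(9.6), np.float64(-4.1), 0, np.float64(3.5)], [np.float64(11.0), np.float64(-4.4), 0, np.float64(4.0)], [np.float64(12.5), np.float64(-4.7), 0, np.float64(4.5)], [np.float64(13.9), np.float64(-4.9), 0, np.float64(5.0)], [np.float64(15.4), np.float64(-5.0), 0, np.float64(5.5)], [np.float64(16.9), np.float64(-5.1), 0, np.float64(6.0)], [np.float64(18.4), np.float64(-5.1), 0, np.float64(6.5)], [np.float64(19.9), np.float64(-5.1), 0, np.float64(7.0)]]
```

>>> carry_out(deltas=[[[1.5, 0, 0, 0], [3.3, -0.3, 0, 0], [4.6, -1.1, 0, 0.5], [5.9, -1.8, 0, 1], [7.2, -2.4, 0, 1.5], [8.6, -3, 0, 2], [10, -3.5, 0, 2.5], [11.4, -4, 0, 3], [12.9, -4.4, 0, 3.5], [14.3, -4.7, 0, 4], [15, -4.8, 0, 4.25], [15, -4.8, 0, 4.25], [15, -4.8, 0, 4.25], [15, -4.8, 0, 4.25]]])

```text
time: 4.8
tool_pos: [582.5, -70.2, 167.2]
tcp_rot: [3.142, 0.0, 1.408]
contact_force: [0.9, -0.1, -0.1]
grip_width: 0.1
```

```bash
cat > post.py <<'E'
from h import *
import sys
o=bot.get_obs();print(o["time"].__round__(2),o["tool_pos"].round(1),np.degrees(o["tcp_rot"][2]).round(1),o["contact_force"].round(1))
ax=np.array([614,-57.])
a,d=bot.capture("wrist");M=bot.camera_model("wrist");T=np.array(M["camera_from_world"]);K=np.array(M["K"])
v,u=np.mgrid[:384,:512];P=(np.linalg.inv(K)@np.c_[u.ravel(),v.ravel(),np.ones(u.size)].T)*d.ravel()
W=(T[:3,:3].T@(P-T[:3,3:])).T;g=cv2.cvtColor(a,cv2.COLOR_BGR2GRAY).ravel()
s=(g<70)&(W[:,2]>112)&(W[:,2]<124)&(np.hypot(*(W[:,:2]-ax).T)<45)&(v.ravel()<240)
c=W[s,:2].mean(0);e=c-ax;phi=np.degrees(np.arctan2(e[1],e[0]))
print(s.sum(),c.round(1),np.hypot(*e).round(1),"phi",phi.round(1),"turn",((-167.5-phi)%360).round(1))
cv2.imwrite(f"pics/{sys.argv[1]}.png",a)
E
python3 post.py w3
```

```text
4.8 [582.5 -70.2 167.2] 80.6 [ 0.9 -0.1 -0.1]
764 [584.3 -47.9] 31.1 phi 163.1 turn 29.4
```

View pics/w3.png

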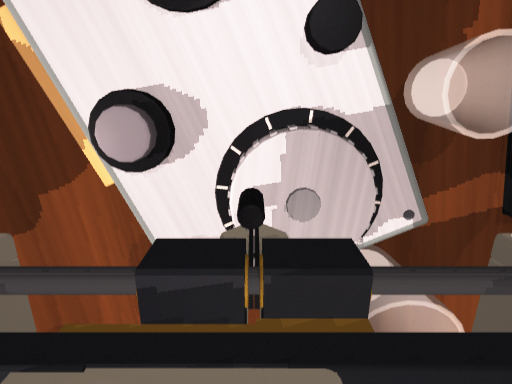

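One click is measured (29.4°). The second click uses the same 30° step.

>>> carry_out(deltas=[[[1.3, -0.8, 0, 0.5], [2.6, -1.5, 0, 1], [3.9, -2.1, 0, 1.5], [5.3, -2.7, 0, 2], [6.7, -3.2, 0, 2.5], [8.1, -3.7, 0, 3], [9.6, -4.1, 0, 3.5], [11, -4.4, 0, 4], [12.5, -4.7, 0, 4.5], [13.9, -4.9, 0, 5], [15.4, -5, 0, 5.5], [16.9, -5.1, 0, 6], [16.9, -5.1, 0, 6], [16.9, -5.1, 0, 6], [16.9, -5.1, 0, 6]]])

```text
time: 6.35
tool_pos: [580.2, -52.8, 167.2]
tcp_rot: [3.142, 0.0, 0.884]
contact_force: [0.8, 0.1, -0.6]
grip_width: 0.7
```

```bash
python3 post.py w4
```

```text
6.35 [580.2 -52.8 167.2] 50.7 [ 0.8  0.1 -0.6]
753 [592.  -34.7] 31.4 phi 134.6 turn 57.9
```

>>> carry_out(deltas=[[[1.3, -0.8, 0, 0.5], [2.6, -1.5, 0, 1], [3.9, -2.1, 0, 1.5], [5.3, -2.7, 0, 2], [6.7, -3.2, 0, 2.5], [8.1, -3.7, 0, 3], [9.6, -4.1, 0, 3.5], [11, -4.4, 0, 4], [12.5, -4.7, 0, 4.5], [13.9, -4.9, 0, 5], [15.4, -5, 0, 5.5], [16.9, -5.1, 0, 6], [16.9, -5.1, 0, 6], [16.9, -5.1, 0, 6], [16.9, -5.1, 0, 6]]])

```text
time: 7.9
tool_pos: [586.9, -36.5, 167.2]
tcp_rot: [3.142, 0.0, 0.361]
contact_force: [-0.8, 0.8, 0.5]
grip_width: 0.3
```

```bash
python3 post.py w5
```

```text
7.9 [586.9 -36.5 167.2] 20.7 [-0.8  0.8  0.5]
754 [605.3 -27. ] 31.2 phi 106.2 turn 86.3
```

>>> carry_out(deltas=[[[1.3, -0.8, 0, 0.5], [2.6, -1.5, 0, 1], [3.9, -2.1, 0, 1.5], [5.3, -2.7, 0, 2], [6.7, -3.2, 0, 2.5], [8.1, -3.7, 0, 3], [9.6, -4.1, 0, 3.5], [11, -4.4, 0, 4], [12.5, -4.7, 0, 4.5], [13.9, -4.9, 0, 5], [15.4, -5, 0, 5.5], [16.9, -5.1, 0, 6], [16.9, -5.1, 0, 6], [16.9, -5.1, 0, 6], [16.9, -5.1, 0, 6]]])

```text
time: 9.45
tool_pos: [601.0, -25.7, 167.2]
tcp_rot: [3.141, 0.0, -0.163]
contact_force: [0.0, -0.1, -0.3]
grip_width: 0.5
```

```bash
python3 post.py w6
```

```text
9.45 [601.  -25.7 167.2] -9.3 [ 0.  -0.1 -0.3]
751 [620.8 -26.9] 30.8 phi 77.2 turn 115.3
```

View pics/w6.png

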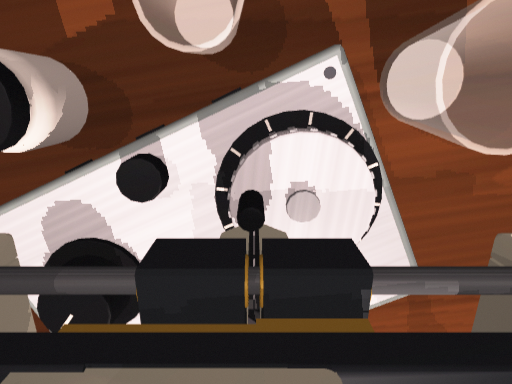

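Back off the post and rise, then check the dial from above.

>>> carry_out(deltas=[[[-3, 0, 0, 0], [-7, 0, 0, 0], [-10, 0, 0, 0], [-10, 0, -10, 0], [-10, 0, -40, 0], [-10, 0, -75, 0], [-10, 0, -105, 0], [-10, 0, -120, 0], [-10, 0, -125, 0], [-10, 0, -125, 0], [-10, 0, -125, 0]]])

```text
time: 10.6
tool_pos: [590.7, -24.0, 291.2]
tcp_rot: [3.142, 0.002, -0.164]
contact_force: [0.1, 0.1, -0.4]
grip_width: 0.5
```

```bash
python3 post.py w7; python3 - <<'E'
from h import *
a=cv2.imread("pics/w7.png");g=cv2.cvtColor(a,cv2.COLOR_BGR2GRAY);c0=proj("wrist",np.array([614,-57,75.]));print(c0)
yy,xx=np.mgrid[:384,:512];m=(g<70).astype(np.uint8);m[np.hypot(xx-c0[0],yy-c0[1])>62]=0;m[225:]=0
px=np.argwhere(m);W=np.array([ray("wrist",u,v,75)[:2] for v,u in px]);c=np.array([614,-57.])
for _ in range(8):
    r=np.hypot(*(W-c).T);s=(r>42)&(r<57)
    q=np.linalg.lstsq(np.c_[2*W[s],np.ones(s.sum())],(W[s]**2).sum(1),rcond=None)[0];c=q[:2]
p=px[r<38];mm=np.zeros_like(m);mm[p[:,0],p[:,1]]=1
n,l,st,ce=cv2.connectedComponentsWithStats(mm);i=1+np.argmax(st[1:,4]);w=ray("wrist",*ce[i],106)[:2];e=w-c
phi=np.degrees(np.arctan2(e[1],e[0]));print("axis",c,np.sqrt(q[2]+c@c),"post",w,np.hypot(*e),phi,(-167.3-phi)%360)
E
```

```text
10.6 [590.7 -24.  291.2] -9.4 [ 0.1  0.1 -0.4]
184 [621.7 -26.8] 31.2 phi 75.6 turn 116.9
[283.12790862 145.70270222]
axis [612.1192329  -56.17948165] 49.01248989368769 post [620.72457014 -26.70364936] 30.706294435168832 73.7250717882839 118.97492821171608
```

View pics/w7.png

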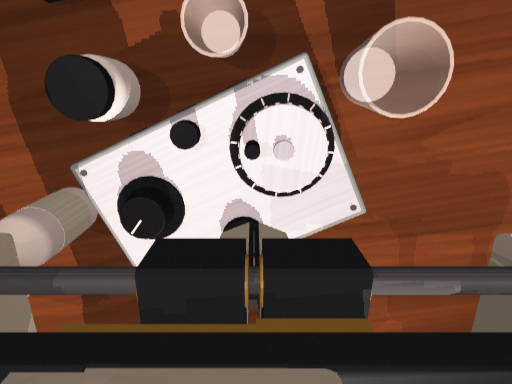

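The view reads 119.0°, so the dial is in the fourth stop, and the post at (252,150) is clear of the finger. Next I'll check button and housing heights from the earlier depth image.

```bash
python3 - <<'E'
from h import *
d=np.load("w1d.npy");T=np.load("w1m.npy");K=np.array(bot.camera_model("wrist")["K"])
v,u=np.mgrid[:384,:512];P=(np.linalg.inv(K)@np.c_[u.ravel(),v.ravel(),np.ones(u.size)].T)*d.ravel()
W=(T[:3,:3].T@(P-T[:3,3:])).T.reshape(384,512,3)
s=(W[...,2]>87)&(W[...,2]<97)&(np.hypot(W[...,0]-522,W[...,1])<30);c=W[s].mean(0);print("cap",c.round(1),s.sum())
r=np.hypot(W[...,0]-c[0],W[...,1]-c[1])
for a in range(0,36,3):
    q=(r>=a)&(r<a+3);print(a,q.sum(),np.percentile(W[q][:,2],[10,50,90]).round(1))
print("panel",np.median(W[60:120,240:300,2]),"knob/dial face",W[142,300])
E
```

```text
cap [521.4  -0.6  90.8] 1043
0 39 [90.3 91.1 91.9]
3 111 [89.9 90.9 91.9]
6 198 [90.2 91.1 92. ]
9 263 [90.1 91.  92. ]
12 351 [89.6 90.6 91.8]
15 325 [80.2 81.5 89.4]
18 470 [80.1 81.  82. ]
21 534 [72.2 80.5 81.7]
24 393 [68.4 69.3 70.3]
27 623 [68.4 69.4 70.3]
30 675 [68.2 69.3 70.3]
33 657 [68.2 69.3 70.2]
panel 70.07870093382488 knob/dial face [626.4706975  -47.1964034   89.66591124]
```

Cap top is at about 91 mm and the housing at about 81 mm, so the closed fingers can press the cap through its full 6 mm. Moving over the button and down to just above it.

>>> carry_out(deltas=[[[-15, -3, 0, 0], [-40, -7, 0, 0], [-62, -11, 0, 0], [-72, -12, 0, 0], [-72, -12, 5, 0], [-72, -12, 30, 0], [-72, -12, 60, 0], [-72, -12, 90, 0], [-72, -12, 112, 0], [-72, -12, 124, 0], [-72, -12, 128, 0], [-72, -12, 128, 0], [-72, -12, 128, 0]]])

```text
time: 11.95
tool_pos: [522.8, -0.6, 165.1]
tcp_rot: [3.142, -0.002, -0.164]
contact_force: [0.7, 0.1, -0.5]
grip_width: 0.6
```

>>> carry_out(deltas=[[[0, 0, 2, 0], [0, 0, 4, 0], [0, 0, 6, 0], [0, 0, 7, 0], [0, 0, 8, 0], [0, 0, 9, 0], [0, 0, 10, 0], [0, 0, 11, 0], [0, 0, 11, 0], [0, 0, 11, 0], [0, 0, 11, 0]]])

```text
time: 13.05
tool_pos: [522.1, -0.5, 153.3]
tcp_rot: [3.142, -0.0, -0.164]
contact_force: [-0.2, 0.4, 4.7]
grip_width: 0.4
```

>>> carry_out(deltas=[[[0, 0, 0.7, 0], [0, 0, 1.4, 0], [0, 0, 2, 0], [0, 0, 2.5, 0], [0, 0, 2.5, 0], [0, 0, 2.5, 0]]])

```text
time: 13.65
tool_pos: [522.2, -0.4, 151.6]
tcp_rot: [3.141, -0.001, -0.164]
contact_force: [-2.8, 1.0, 12.9]
grip_width: 0.3
```

The force rose to 12.9 N, so the button is on its end stop. Releasing and rising clear.

>>> carry_out(deltas=[[[0, 0, -2, 0], [0, 0, -5, 0], [0, 0, -10, 0], [0, 0, -20, 0], [0, 0, -45, 0], [0, 0, -80, 0], [0, 0, -110, 0], [-15, 0, -130, 0], [-40, 0, -140, 0], [-65, 0, -140, 0], [-80, 0, -140, 0], [-80, 0, -140, 0], [-80, 0, -140, 0]]])

```text
time: 14.95
tool_pos: [443.6, 12.5, 291.2]
tcp_rot: [3.142, -0.001, -0.164]
contact_force: [-0.9, 0.3, 0.2]
grip_width: 0.4
```

```bash
python3 - <<'E'
from h import *
o=bot.get_obs();print(o["time"],o["tool_pos"],o["contact_force"])
a,d=bot.capture("wrist");b,_=bot.capture("scene");t,_=bot.capture("top")
M=bot.camera_model("wrist");T=np.array(M["camera_from_world"]);K=np.array(M["K"])
v,u=np.mgrid[:384,:512];P=(np.linalg.inv(K)@np.c_[u.ravel(),v.ravel(),np.ones(u.size)].T)*d.ravel()
W=(T[:3,:3].T@(P-T[:3,3:])).T.reshape(384,512,3);r=np.hypot(W[...,0]-521.4,W[...,1])
print("btn z",np.median(W[...,2][r<9]),(r<9).sum())
s=(W[...,2]>113)&(W[...,2]<125)&(np.hypot(W[...,0]-612,W[...,1]+56)<40);c=W[s].mean(0);e=c[:2]-[612.5,-56.5];print("post",c,np.degrees(np.arctan2(e[1],e[0])),(-167.5-np.degrees(np.arctan2(e[1],e[0])))%360)
B=cv2.resize(b[170:360,150:330],None,fx=2,fy=2)
old=cv2.resize(cv2.imread("pics/scene.png")[170:360,150:330],None,fx=2,fy=2)
cv2.imwrite("pics/fin.png",np.hstack([old,B]))
E
```

```text
14.95 [443.56338382  12.53571716 291.23775191] [-0.9102841   0.28072304  0.24163331]
btn z 382.09606699530786 1057
post [nan nan nan] nan nan<stdin>:8: RuntimeWarning: Mean of empty slice.
  ret = um.true_divide(
```

View pics/fin.png

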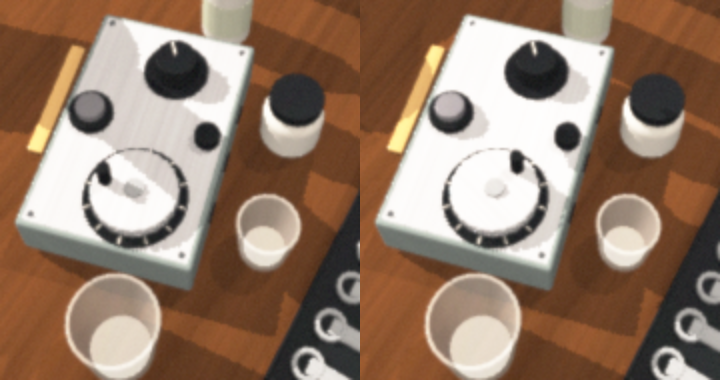

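The before/after scene view shows the post about 120° on, the button up, and the knob mark and bystanders unchanged. My depth check was corrupted by zero-depth pixels, so I'll repeat it from the top view and hand in.

```bash
python3 - <<'E'
from h import *
for cam in("top","wrist"):
    a,d=bot.capture(cam);M=bot.camera_model(cam);T=np.array(M["camera_from_world"]);K=np.array(M["K"])
    v,u=np.mgrid[:384,:512];P=(np.linalg.inv(K)@np.c_[u.ravel(),v.ravel(),np.ones(u.size)].T)*d.ravel()
    W=(T[:3,:3].T@(P-T[:3,3:])).T[d.ravel()>0];r=np.hypot(W[:,0]-521.4,W[:,1]);s=(r<9)&(W[:,2]<150)
    q=(W[:,2]>105)&(W[:,2]<126)&(np.hypot(W[:,0]-612,W[:,1]+56)<40)
    print(cam,"btn z",s.sum(),np.median(W[s,2]) if s.any() else None,"post",q.sum(),W[q].mean(0) if q.any() else None)
print(bot.get_obs()["contact_force"]);bot.close_job()
E
```

```text
top btn z 0 None post 32 [620.50143888 -26.22748898 117.31027808]
wrist btn z 315 91.07507747330756 post 0 None
[-0.33168524  1.04575846 -0.00913511]
the job is handed in; nothing more can be done
```

The job is handed in: I turned the dial clockwise four clicks, one at a time, then pressed the start button to its end stop and released it. There was no verdict at hand-in.

- **Dial:** with the finger clear, the wrist camera measured 119.0° of turn. A cruder depth estimate gave 117° and ran 1–5° low from the second click on. Both are within the 7.4° tolerance around 120°. The final top view put the post where it was before the press, with its top at about 117 mm (121 mm nominal), so the dial has not lifted.
- **Button:** force rose to 12.9 N at the bottom of the press. The cap was back at 91.1 mm after release, the same as before.
- **Everything else:** the before/after scene crop shows the knob mark, cap, cups, jar and stick unmoved. It shows only part of the hardener bottle and not the cartridge, though neither came near the arm. The arm finished clear, with a force reading of about 1 N (noise level), about 15 s into the run.

One check failed at first: the initial final depth reading was spoiled by empty depth pixels, so I repeated it with those removed. The top view could not see the button, so its height comes from the wrist camera alone.

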